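Set a snap fastener and ease the sprung arm back

TASK

Set the snap fastener waiting in the snap press, the one whose arm ends in a broad round pad: push the pad fully down and keep it down for a second, then let the sprung arm come back up slowly, taking about two seconds or more and never letting it snap, until it is fully up again. Leave the similar eyelet punch (narrow bare arm, no pad) and the glass button jar alone.

Things in the scene. Friction and masses are not known exactly. Their poses are not given: they have to be found in the camera images.
- snap_arm (a joint): angle of the snap press's sprung arm, rad: 0 = up, 0.30 = fully down at its stop. A fixed tool: grey base 190 x 60 x 12 mm, two cheeks to 95 mm high at the far end, aluminium arm 26 mm wide on a level axle between them, 80 mm above the shelf, running to the pad roughly towards the robot (within 0.4 rad). At the pad the spring pushes up with about 3 N when up, 8 N when down
- snap_pad (a point): centre of the top face of the round aluminium pad (44 mm across, 8 mm thick) on the free end of the snap press's arm, 131 mm level distance from the axle; 116 mm above the shelf when up, 76 mm when fully down: 40 mm of travel, nearly straight down (under 6 mm sideways). The face tips 0.15 rad from level at either end of travel. Clear space above it
- punch_arm (a joint): angle of the eyelet punch's sprung arm, rad: 0 = up, 0.30 = down; to be left alone. A fixed tool to the left or right of the press, with the same base, cheeks and axle height, but its arm is a bare aluminium bar 14 mm wide with no pad
- button_jar: loose glass button jar with a metal twist cap, 72 mm across, 105 mm high, standing to the robot's right of both tools; origin at the centre of its underside, z up; to be left alone
Not all that is in view belongs to the job. Leave any orange, red or yellow look-alike of the part that bears snap_arm alone.

How it is judged (in metres and radians):
On the way:
1. the snap press's arm is fully down and kept there (value of joint snap_arm above 0.265 rad), for 0.5 s.
At the end, for the whole second after the job is handed in: the snap press's arm has been pushed down past 0.265 rad for half a second and is back up, within 0.03 rad of fully up and still; the eyelet punch's arm is up and the button jar is within 20 mm of where it stood (value of joint snap_arm below 0.03 rad and velocity of joint snap_arm below 0.1 rad/s and value of joint punch_arm below 0.05 rad and distance of button_jar from where it was at the start of the episode below 0.02 m); the robot touches nothing.
It fails at once if the snap press's arm snaps back: it rises faster than 0.6 rad/s (about 80 mm/s at the pad) (velocity of joint snap_arm below -0.6 rad/s).
It fails at once if the eyelet punch's arm is pressed by more than 0.08 rad (value of joint punch_arm above 0.08 rad).
It fails at once if the button jar is moved by more than 20 mm (distance of button_jar from where it was at the start of the episode above 0.02 m).
It fails at once if the button jar is tipped (angle between button_jar's own z axis and vertical above 0.3 rad).
It also fails if it takes over 40 s, if anything falls off the work surface, if the arm or the gripper's body presses on something with over 40 N, if the wrist force passes 120 N, or if a joint passes its speed limit or range.

ROBOT

A 6-joint arm with a two-finger parallel gripper is mounted at the origin on the work surface. World frame = base frame: x ahead of the robot, y to its left, z up, the work surface at z = 0. Lengths are in mm, angles in degrees, forces in N, time in s.
With the tool pointing down it reaches from about 300 to 850 mm from the base axis. Payload 4.2 kg.
Tool frame: the origin (TCP) lies between the finger pads; the fingertips stand 19 mm ahead of it and the grasp point (between the pads) is the TCP; z points along the fingers, x is the direction in which the jaws open and shut, and the axes are right-handed (so a half turn about z gives the same grasp; the last joint's range is limited). The gripper opens to 91 mm and grips with 3 to 60 N. Pads are 32 mm wide; open, the fingers measure 118 mm over their backs; the gripper's body (76 mm by 178 mm) begins 60 mm behind the grasp point.
Start: joints at [-66.979, 18.312, 89.639, -0, 72.044, -1.146], TCP at [235.411, -524.617, 232.976] pointing down, gripper open.
Joint ranges: [-177.97, 177.97], [-48.28, 115.42], [12.27, 149.76], [-77.06, 257.06], [2.81, 150.46], [-146.56, 146.56]. Speed limits (degrees/s): [147.25, 147.25, 180, 180, 180, 180].

INTERFACE

Orientations are given as [roll, pitch, yaw] about the fixed x, y, z axes, in that order (R = Rz(yaw) Ry(pitch) Rx(roll)).
In Python, from workcell import sensors, grab_frame, env gives the robot as it stands.
- The arm moves only by the tool servo_tool, never from a script. Its argument "motion" is one flat list of numbers, 7 for each row, row after row: the shift along the world's x, y, z in mm, then the turn, a rotation vector about the world's x, y, z in rad, then the opening in per cent of the stroke, from 0 (shut) to 100 (fully open). In form: [x, y, z, rx, ry, rz, grip, x, y, z, rx, ry, rz, grip, ...]. A call has 1 to 10 rows; each row shifts and turns the commanded pose from where the row before left it; what a row does not reach is not made up. A row lasts 1/12 s, in which the tool goes at most 41.7 mm and 7.16 degrees, less where a joint would pass 70% of its speed; a pose out of reach is approached as far as the arm can. A call with a gripper value outside its range is refused whole. The fingers move at their own pace and stop on an object; "newtons" is the grip in N (left out, the last holds). Time passes only in rows, so rows that do not move let the fingers close. It gives the time, the measured TCP pose, the force and the opening at its end, in the units of the state.
- sensors.state(): the state, without advancing time (a new reading comes with each control period).
- grab_frame(name): name is "scene" or "top"; returns a dict with "image" (400x640x3 uint8, red, green, blue), "depth" (400x640 float32, mm along the optical axis (not along the pixel's ray), 0 where there is no reading), "fx", "fy", "cx", "cy" (pixels), "extrinsics" (4x4, takes a point from camera to world coordinates). Camera axes: x right, y up, looking along -z (the intrinsics and any distortion apply to the point x, -y, -z); pixel columns grow to the right and rows downward; lengths in mm; the calibration is good to about 2 mm. A picture is of the moment at which its call begins.
- env.job_done(): hands the job in, once; it reports no verdict.
The state is a dict: "time_s": time; "qpos": joint angles; "qvel": joint speeds; "effort": joint torques, N m; "ee_pos": TCP position; "ee_rot": TCP orientation; "force": force on the tool from outside, world axes, zero at the start; "torque": the same for the moment, N m; "gripper_width": finger opening in mm.
Only numpy, scipy, OpenCV 4.12 (cv2) and the standard library are available. Lean on these libraries where they do the work, as an engineer would, in place of code of your own. Each camera call takes 0.05 s, during which the arm holds its last target.

## Working session

There is one attempt and no reset: what is moved stays moved. The work goes in short steps, Python scripts to look and compute and a tool call to move; the robot and the scene stay as the last step left them, time stands still between calls to the robot, and variables do not carry over. Pictures are saved under pics/ and viewed, and the job is handed in when it is done.

Besides the shell and the picture viewer there is one more tool, called after ">>>" as name(argument=value, ...) on one line, values as JSON. servo_tool: Moves the arm, as the interface text tells. Its arguments: {"type":"object","properties":{"motion":{"type":"array"},"newtons":{"type":"number"}},"required":["motion"]}

```bash
mkdir -p pics
cat > h.py <<'E'
import numpy as np, cv2
from workcell import sensors, grab_frame, env
def pts(f):
    d=f["depth"];v,u=np.mgrid[0:d.shape[0],0:d.shape[1]]
    P=np.stack([(u-f["cx"])/f["fx"]*d,-(v-f["cy"])/f["fy"]*d,-d,np.ones_like(d)],-1)
    W=P@np.array(f["extrinsics"]).T
    W=W[...,:3].copy();W[d==0]=np.nan
    return W
E
python3 - <<'E'
from h import *
import pickle
s=sensors.state();print({k:np.round(v,2) for k,v in s.items()})
F={}
for n in("scene","top"):
    f=grab_frame(n);F[n]=f;cv2.imwrite(f"pics/{n}0.png",f["image"][...,::-1]);print(n,f["fx"],f["cx"],f["cy"],np.round(f["extrinsics"],3),[k for k in f],(f["depth"]>0).mean())
pickle.dump(F,open("f0.pkl","wb"))
E
```

```text
{'time_s': np.float64(0.0), 'qpos': array([-66.98,  18.35,  89.71,   0.  ,  72.04,  -1.14]), 'qvel': array([ 0.09, -0.  ,  0.02,  0.04,  0.03,  0.06]), 'effort': array([ -0.  , -41.25, -23.2 ,   0.07,   0.05,  -0.  ]), 'ee_pos': array([ 235.24, -524.17,  232.13]), 'ee_rot': array([-1.800e+02,  1.000e-01, -6.583e+01]), 'force': array([-0.02,  0.61, -0.62]), 'torque': array([-0.04, -0.01, -0.03]), 'gripper_width': np.float64(91.43)}
scene 431.1527442130895 316.2552362404936 201.35703664874083 [[ 8.250000e-01 -4.550000e-01  3.360000e-01  9.718230e+02]
 [ 5.650000e-01  6.550000e-01 -5.020000e-01 -7.689270e+02]
 [ 9.000000e-03  6.040000e-01  7.970000e-01  1.108336e+03]
 [ 0.000000e+00  0.000000e+00  0.000000e+00  1.000000e+00]] ['image', 'depth', 'fx', 'fy', 'cx', 'cy', 'extrinsics'] 0.99584375
top 403.4541250326311 320.1042840361847 205.85887278420802 [[-2.600000e-02  9.990000e-01 -4.300000e-02  4.919740e+02]
 [-1.000000e+00 -2.600000e-02  2.000000e-03 -1.228450e+02]
 [ 1.000000e-03  4.300000e-02  9.990000e-01  1.294303e+03]
 [ 0.000000e+00  0.000000e+00  0.000000e+00  1.000000e+00]] ['image', 'depth', 'fx', 'fy', 'cx', 'cy', 'extrinsics'] 0.99590625
```

View pics/scene0.png

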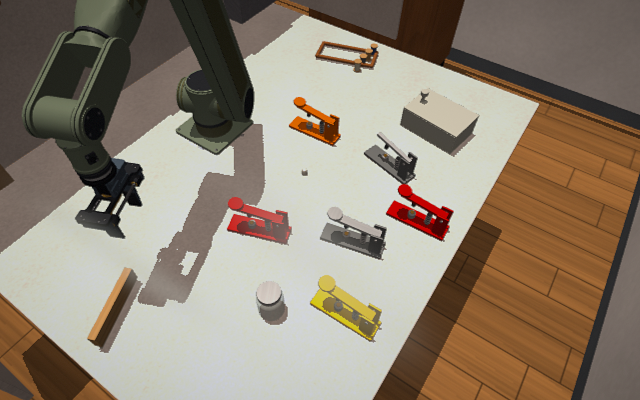

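View pics/top0.png

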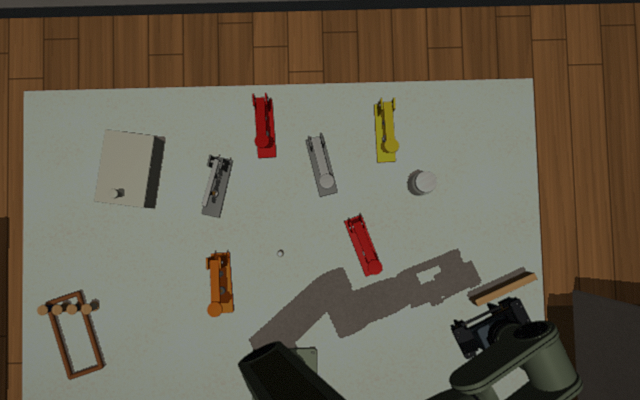

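The grey press with a round pad is at top (327,182) and scene (335,214).

Look-alikes:
- Eyelet punch, bare arm: top (217,185)
- Red: top (263,143) and (371,268)
- Yellow: top (388,145)
- Orange: top (215,309)

I choose the grey one with the pad, and will check it in a crop and measure it.

Run:
```python
from h import *
import pickle
F=pickle.load(open("f0.pkl","rb"))
a=F["scene"]["image"][190:270,300:400];b=F["top"]["image"][120:210,290:390]
im=np.hstack([cv2.resize(a,(390,400),interpolation=2),cv2.resize(b,(390,400),interpolation=2)])
cv2.imwrite("pics/crop0.png",im[...,::-1])
for n,(r0,r1,c0,c1) in {"top":(125,205,300,345),"scene":(200,265,315,392)}.items():
    W=pts(F[n])[r0:r1,c0:c1].reshape(-1,3)
    u=W[np.isfinite(W[:,0])&(W[:,2]>15)]
    print(n,len(u),u.min(0).round(),u.max(0).round())
    # pad region: highest points nearest the robot
    h=u[(u[:,2]>95)&(u[:,2]<125)]
    near=h[h[:,0]<h[:,0].min()+44]
    print(near.mean(0).round(1),near.min(0).round(1),near.max(0).round(1))
    A=np.c_[near[:,:2]-near[:,:2].mean(0),np.ones(len(near))];print(np.linalg.lstsq(A,near[:,2],rcond=None)[0].round(3))
    top=u[u[:,2]>60];c=top[:,:2].mean(0);_,_,vt=np.linalg.svd(top[:,:2]-c);print("axis",vt[0],c)
W=pts(F["top"])
for nm,(r0,r1,c0,c1) in dict(punch=(150,220,198,238),jar=(165,200,400,440),red2=(212,278,340,386),red=(90,160,248,280),yel=(95,165,370,402)).items():
    w=W[r0:r1,c0:c1].reshape(-1,3);w=w[np.isfinite(w[:,0])&(w[:,2]>15)];print(nm,w.min(0).round(),w.max(0).round())
```

```text
top 651 [ 584. -172.   15.] [773. -89. 123.]
[ 617.9 -146.6  115.2] [ 597.  -168.5   99.5] [ 640.9 -127.1  123. ]
[-2.22000e-01 -5.40000e-02  1.15173e+02]
axis [-0.97618868 -0.21692315] [ 677.26705918 -133.38689979]
scene 1050 [ 595. -174.   15.] [771.  19. 123.]
[ 623.2 -148.2  113.8] [ 599.8 -169.1   95.2] [ 643.6 -126.1  122.6]
[-3.09000e-01 -1.60000e-02  1.13802e+02]
axis [0.97768499 0.21007634] [ 690.77823676 -133.83192977]
punch [523. 157.  15.] [708. 246. 110.]
jar [ 573. -472.   16.] [ 643. -406.  113.]
red2 [ 335. -301.   15.] [ 511. -209.  124.]
red [710.  14.  15.] [897.  75. 123.]
yel [ 685. -363.   15.] [ 866. -310.  124.]
```

View pics/crop0.png

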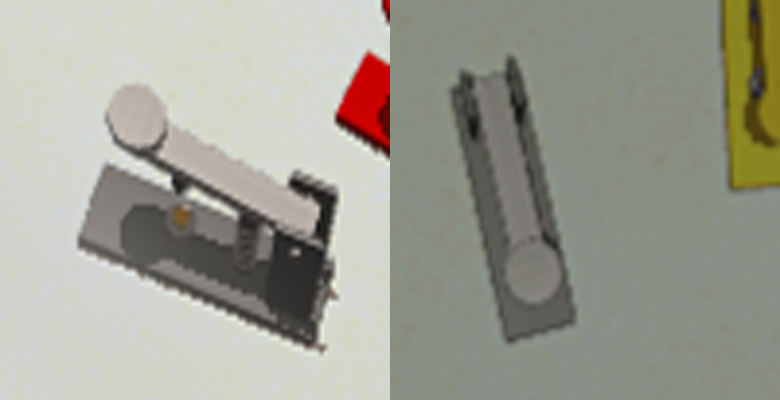

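The crop confirms it: grey base, broad round pad at about (619, -148, 115). I'll shut the gripper and travel high to a point above the pad.

>>> servo_tool(motion=[10,10,0,0,0,0,0,24,24,0,0,0,-0.03,0,28,27,0,0,0,-0.03,0,28,28,0,0,0,-0.03,0,28,27,0,0,0,-0.03,0,28,28,0,0,0,-0.03,0,28,27,0,0,0,-0.03,0,28,28,0,0,0,-0.03,0,28,27,0,0,0,0,0,28,28,0,0,0,0,0], newtons=20)

```text
time_s: 0.93
ee_pos: [494.5, -267.9, 232.9]
ee_rot: [180.0, 0.0, -77.8]
force: [1.2, -0.9, -0.5]
gripper_width: 27.1
```

>>> servo_tool(motion=[28,27,0,0,0,0,0,28,28,-5,0,0,0,0,28,27,-10,0,0,0,0,24,24,-10,0,0,0,0,12,12,-10,0,0,0,0,6,5,-10,0,0,0,0,0,0,-10,0,0,0,0,0,0,-10,0,0,0,0,0,0,0,0,0,0,0,0,0,0,0,0,0,0])

```text
time_s: 1.77
ee_pos: [618.0, -148.9, 167.4]
ee_rot: [179.9, 0.0, -78.0]
force: [-0.2, 0.5, -0.5]
gripper_width: 0.8
```

Run:
```python
from h import *
s=sensors.state();print({k:np.round(v,2) for k,v in s.items()})
for n,(r0,r1,c0,c1) in {"top":(110,260,230,430),"scene":(110,270,250,450)}.items():
    f=grab_frame(n);cv2.imwrite(f"pics/{n}1.png",cv2.resize(f["image"][r0:r1,c0:c1],None,fx=3,fy=3)[...,::-1])
```

```text
{'time_s': np.float64(1.77), 'qpos': array([-1.457e+01,  2.632e+01,  8.675e+01, -3.000e-02,  6.702e+01,
        6.342e+01]), 'qvel': array([ 0.03, -0.92, -1.64,  0.1 ,  0.05,  0.08]), 'effort': array([ 3.500e-01, -4.681e+01, -2.181e+01,  7.000e-02, -4.000e-02,
       -0.000e+00]), 'ee_pos': array([ 618.03, -148.92,  167.43]), 'ee_rot': array([ 1.799e+02,  2.000e-02, -7.798e+01]), 'force': array([-0.21,  0.46, -0.49]), 'torque': array([0.05, 0.01, 0.01]), 'gripper_width': np.float64(0.79)}
```

View pics/scene1.png

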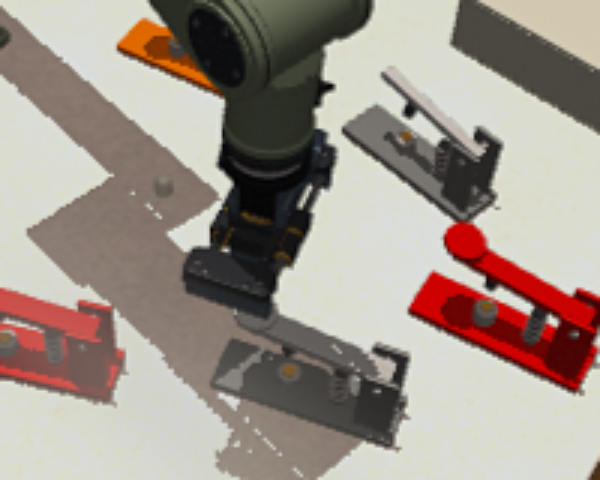

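>>> servo_tool(motion=[1,1,-5,0,0,0,0,0,0,-5,0,0,0,0,0,0,-5,0,0,0,0,0,0,-5,0,0,0,0,0,0,-3,0,0,0,0,0,0,-3,0,0,0,0,0,0,-3,0,0,0,0,0,0,-3,0,0,0,0,0,0,-3,0,0,0,0,0,0,-3,0,0,0,0])

```text
time_s: 2.7
ee_pos: [620.2, -146.7, 130.2]
ee_rot: [180.0, -0.0, -77.9]
force: [-2.0, 0.3, 4.3]
gripper_width: 0.4
```

The crop shows the shut fingers directly over the grey pad, around (255,320). I now have contact at 4.3 N, so I'll press on down.

>>> servo_tool(motion=[0,0,-3,0,0,0,0,0,0,-3,0,0,0,0,0,0,-3,0,0,0,0,0,0,-3,0,0,0,0,0,0,-3,0,0,0,0,0,0,-3,0,0,0,0,0,0,-3,0,0,0,0,0,0,-3,0,0,0,0,0,0,-3,0,0,0,0,0,0,-1,0,0,0,0])

```text
time_s: 3.53
ee_pos: [619.5, -146.9, 101.8]
ee_rot: [179.9, -0.0, -77.9]
force: [-5.6, -1.1, 8.0]
gripper_width: 0.7
```

Run:
```python
from h import *
s=sensors.state();print({k:np.round(v,2) for k,v in s.items()})
```

```text
{'time_s': np.float64(3.53), 'qpos': array([-1.435e+01,  2.963e+01,  9.135e+01, -6.000e-02,  5.913e+01,
        6.354e+01]), 'qvel': array([-0.08,  0.43,  0.49,  0.01, -0.97,  0.06]), 'effort': array([  1.73, -44.26, -20.75,   0.82,  -1.66,  -0.  ]), 'ee_pos': array([ 619.45, -146.92,  101.83]), 'ee_rot': array([179.88,  -0.  , -77.86]), 'force': array([-5.63, -1.07,  7.96]), 'torque': array([-0.23,  0.96, -0.  ]), 'gripper_width': np.float64(0.66)}
```

>>> servo_tool(motion=[0,0,-1,0,0,0,0,0,0,-1,0,0,0,0,0,0,-1,0,0,0,0,0,0,-1,0,0,0,0])

```text
time_s: 3.87
ee_pos: [619.4, -146.9, 98.3]
ee_rot: [179.9, -0.0, -77.9]
force: [-4.8, -1.7, 8.2]
gripper_width: 0.2
```

>>> servo_tool(motion=[0,0,-1,0,0,0,0,0,0,0,0,0,0,0,0,0,0,0,0,0,0])

```text
time_s: 4.12
ee_pos: [619.5, -146.9, 97.7]
ee_rot: [179.9, -0.0, -77.9]
force: [-6.5, -0.9, 9.6]
gripper_width: 0.5
```

>>> servo_tool(motion=[0,0,-1,0,0,0,0,0,0,0,0,0,0,0])

```text
time_s: 4.28
ee_pos: [619.5, -146.9, 97.5]
ee_rot: [179.9, -0.0, -77.9]
force: [-7.6, -1.4, 12.9]
gripper_width: 0.1
```

>>> servo_tool(motion=[0,0,-1,0,0,0,0,0,0,0,0,0,0,0])

```text
time_s: 4.45
ee_pos: [619.5, -146.9, 97.3]
ee_rot: [179.9, -0.0, -77.9]
force: [-9.2, -0.6, 16.9]
gripper_width: 0.3
```

>>> servo_tool(motion=[0,0,-1,0,0,0,0,0,0,0,0,0,0,0])

```text
time_s: 4.62
ee_pos: [619.5, -147.0, 97.1]
ee_rot: [180.0, -0.0, -77.9]
force: [-11.3, -0.5, 21.1]
gripper_width: 0.8
```

The TCP has stopped following the commands and the force is rising (97.1 mm, against about 97.4 predicted), so the pad is on its stop. I'll hold and look.

>>> servo_tool(motion=[0,0,0,0,0,0,0,0,0,0,0,0,0,0,0,0,0,0,0,0,0,0,0,0,0,0,0,0,0,0,0,0,0,0,0,0,0,0,0,0,0,0,0,0,0,0,0,0,0,0,0,0,0,0,0,0,0,0,0,0,0,0,0,0,0,0,0,0,0,0])

```text
time_s: 5.45
ee_pos: [619.5, -146.9, 97.1]
ee_rot: [180.0, -0.0, -77.9]
force: [-10.0, -1.1, 21.1]
gripper_width: 0.8
```

Run:
```python
from h import *
s=sensors.state();print(s["time_s"],s["force"])
f=grab_frame("scene");cv2.imwrite("pics/scene2.png",cv2.resize(f["image"][110:270,250:450],None,fx=3,fy=3)[...,::-1])
W=pts(f)[205:262,318:392].reshape(-1,3)
# points in arm strip: along axis from pad centre
ax=np.array([.977,.213]);d=W[:,:2]-[619,-148];a=d@ax;b=d@[-.213,.977]
for lo in range(25,131,15):
    m=(a>lo)&(a<lo+15)&(abs(b)<10)&(W[:,2]>40);print(lo,m.sum(),np.median(W[m,2]).round(1) if m.any() else None)
```

```text
5.45 [-10.03040647  -1.09799391  21.05191855]
25 41 71.2
40 49 71.9
55 31 74.9
70 35 76.9
85 52 77.5
100 34 81.6
115 27 85.2
130 21 86.5
```

View pics/scene2.png

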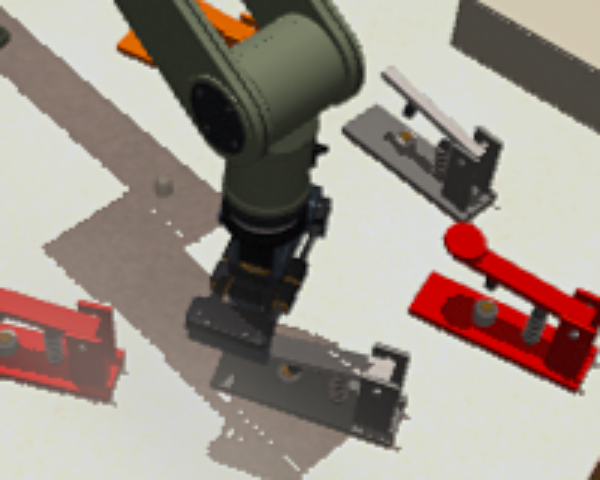

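The arm now slopes 0.146 rad below level, which is fully down, and it has been held for over a second. I'll release at about 12 mm/s.

>>> servo_tool(motion=[0,0,1,0,0,0,0,0,0,1,0,0,0,0,0,0,1,0,0,0,0,0,0,1,0,0,0,0,0,0,1,0,0,0,0,0,0,1,0,0,0,0,0,0,1,0,0,0,0,0,0,1,0,0,0,0,0,0,1,0,0,0,0,0,0,1,0,0,0,0])

```text
time_s: 6.33
ee_pos: [619.5, -146.9, 104.3]
ee_rot: [179.9, -0.0, -77.9]
force: [-4.7, -1.7, 7.4]
gripper_width: 0.4
```

>>> servo_tool(motion=[0,0,1,0,0,0,0,0,0,1,0,0,0,0,0,0,1,0,0,0,0,0,0,1,0,0,0,0,0,0,1,0,0,0,0,0,0,1,0,0,0,0,0,0,1,0,0,0,0,0,0,1,0,0,0,0,0,0,1,0,0,0,0,0,0,1,0,0,0,0])

```text
time_s: 7.17
ee_pos: [620.2, -146.7, 114.3]
ee_rot: [180.0, -0.0, -77.9]
force: [-3.5, -0.2, 6.9]
gripper_width: 0.6
```

>>> servo_tool(motion=[0,0,1,0,0,0,0,0,0,1,0,0,0,0,0,0,1,0,0,0,0,0,0,1,0,0,0,0,0,0,1,0,0,0,0,0,0,1,0,0,0,0,0,0,1,0,0,0,0,0,0,1,0,0,0,0,0,0,1,0,0,0,0,0,0,1,0,0,0,0])

```text
time_s: 8.0
ee_pos: [621.4, -146.5, 124.3]
ee_rot: [-179.9, -0.0, -77.9]
force: [1.8, 0.6, 3.8]
gripper_width: 0.4
```

>>> servo_tool(motion=[0,0,1,0,0,0,0,0,0,1,0,0,0,0,0,0,1,0,0,0,0,0,0,1,0,0,0,0,0,0,1,0,0,0,0,0,0,1,0,0,0,0,0,0,1,0,0,0,0,0,0,1,0,0,0,0,0,0,1,0,0,0,0,0,0,1,0,0,0,0])

```text
time_s: 8.83
ee_pos: [620.3, -146.6, 134.0]
ee_rot: [180.0, 0.0, -77.9]
force: [1.6, 0.0, 3.2]
gripper_width: 0.4
```

>>> servo_tool(motion=[0,0,1,0,0,0,0,0,0,1,0,0,0,0,0,0,1,0,0,0,0,0,0,1,0,0,0,0,0,0,1,0,0,0,0,0,0,1,0,0,0,0,0,0,1,0,0,0,0,0,0,1,0,0,0,0,0,0,1,0,0,0,0,0,0,1,0,0,0,0])

```text
time_s: 9.67
ee_pos: [620.3, -146.6, 144.0]
ee_rot: [180.0, 0.0, -77.9]
force: [-0.4, 0.1, -0.6]
gripper_width: 0.5
```

The fingers are off the pad with no force reading. I'll lift clear and step aside towards the robot for a clean view.

>>> servo_tool(motion=[0,0,8,0,0,0,0,0,0,15,0,0,0,0,0,0,20,0,0,0,0,-10,0,20,0,0,0,0,-20,0,15,0,0,0,0,-25,0,5,0,0,0,0,-25,0,0,0,0,0,0,-25,0,0,0,0,0,0,-25,0,0,0,0,0,0,-10,0,0,0,0,0,0])

```text
time_s: 10.5
ee_pos: [477.5, -146.3, 227.8]
ee_rot: [179.9, 0.0, -77.9]
force: [0.4, -0.3, -0.2]
gripper_width: 0.2
```

>>> servo_tool(motion=[0,0,0,0,0,0,0,0,0,0,0,0,0,0,0,0,0,0,0,0,0])

```text
time_s: 10.75
ee_pos: [481.9, -146.8, 227.4]
ee_rot: [-179.9, -0.0, -77.9]
force: [0.5, -0.2, 1.0]
gripper_width: 0.4
```

Run:
```python
from h import *
s=sensors.state();print(s["time_s"],s["force"].round(1) if hasattr(s["force"],"round") else s["force"],s["ee_pos"])
ims=[]
for n in("scene","top"):
    f=grab_frame(n);W=pts(f)
    ims.append(cv2.resize(f["image"][100:340,200:500] if n=="scene" else f["image"][80:320,180:480],(400,320)))
    W=W.reshape(-1,3);ax=np.array([.977,.213]);d=W[:,:2]-[619,-148];a=d@ax;b=d@[-.213,.977]
    print(n,[np.median(W[(a>l)&(a<l+15)&(abs(b)<9)&(W[:,2]>60)&(W[:,2]<140),2]).round(1) for l in(-20,-7,25,55,85,115)])
    if n=="top":
        V=pts(f)
        for r0,r1,c0,c1 in((150,220,198,238),(165,200,400,440)):
            w=V[r0:r1,c0:c1].reshape(-1,3);w=w[w[:,2]>15];print(w.min(0).round(),w.max(0).round())
cv2.imwrite("pics/end.png",np.hstack(ims)[...,::-1])
```

```text
10.75 [ 0.5 -0.2  1. ] [ 481.91606061 -146.81902404  227.36272104]
scene [np.float64(118.2), np.float64(115.7), np.float64(99.4), np.float64(96.8), np.float64(90.8), np.float64(86.8)]
top [np.float64(117.1), np.float64(116.0), np.float64(100.4), np.float64(96.3), np.float64(91.3), np.float64(87.0)]
[526. 154.  15.] [715. 248. 111.]
[ 573. -471.   15.] [ 643. -405.  111.]
```

View pics/end.png

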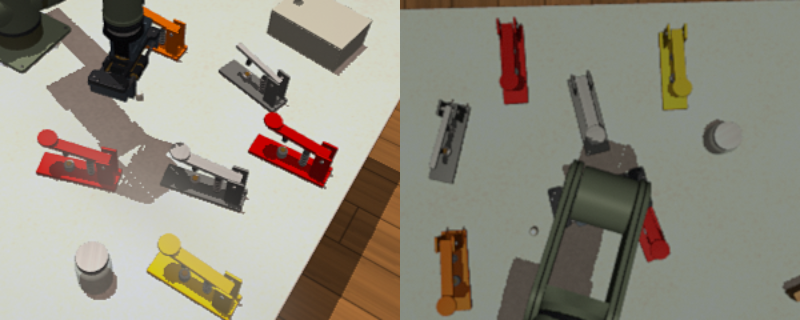

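The end picture shows the pad back up at left (180,152) and right (595,133), at about 116 mm. The punch and jar are where they were and the gripper is clear, so I'll hand in.

```bash
python3 -c "
from h import *
print(env.job_done())"
```

```text
the job is handed in; nothing more can be done
None
```

The snap fastener has been pressed and the job is handed in; no verdict was reported.

- **Pressing:** I pushed the grey press's round pad down with the shut fingertips until it met its stop at about 21 N. At that point the camera depth showed the arm sloping 0.146 rad below level, which is fully down. I held it there for over a second.
- **Release:** I let the arm up at about 12 mm/s over roughly 3.5 s, with the fingertips staying in contact on the way up. I never read the joint's speed directly.
- **Last checks:** The pad centre is back at about 116 mm, the fully-up height. The eyelet punch's arm is still up. The jar moved no more than about 1 mm, which is within camera error. The gripper is clear of everything at a height of about 227 mm, and the wrist force is about 1 N, which is noise. No check failed or disagreed.

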